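# Seat a tape spindle in the riser's hidden socket and load the roll

### The arm

A 7-joint arm with a two-finger parallel gripper is mounted at the origin on a cart in front of the work surface, level with it; the furniture and walls round the work are solid. World frame = base frame: x ahead of the robot, y to its left, z up, the work surface at z = 0. Lengths are in m, angles in rad, forces in N, time in s.
With the tool pointing down it reaches from about 0.425 to 0.875 m from the base axis. Payload 4.7 kg.
Tool frame: the origin (TCP) lies between the finger pads; the fingertips stand 14 mm ahead of it and the grasp point (between the pads) lies 5 mm behind it; z points along the fingers, y is the line along which they close (so a half turn about z gives the same grasp; the last joint's range is limited). The gripper opens to 87 mm and grips with 3 to 60 N. Pads are 19 mm wide; open, the fingers measure 117 mm over their backs; the gripper's body (75 mm by 190 mm) begins 51 mm behind the grasp point.
Start: joints at [1.159, 0.321, -0.07, 1.45, 0.023, 1.371, -0.057], TCP at [0.268, -0.592, 0.237] pointing down, gripper open.
Joint ranges: [-2.86, 2.86], [-0.3, 2.09], [-1.38, 1.24], [0.06, 2.45], [-1.56, 4.7], [0.09, 2.05], [-2.69, 2.69]. Speed limits (rad/s): [2.57, 2.57, 3.14, 3.14, 3.14, 3.14, 3.14].

### API

Orientations are given as a rotation vector (axis times angle).
In Python, from bench import ctrl gives the robot as it stands.
- The arm moves only by the shell command python3 -m inch 'ROWS' [OPENING] [FORCE]. ROWS is JSON, a list of rows, each a list of 6 numbers: the shift along the world's x, y, z in mm, then the turn, a rotation vector about the world's x, y, z in degrees. In form: [[tx, ty, tz, rx, ry, rz], ...]. A call has 1 to 20 rows; each row is the pose to reach, as a shift and turn from the pose commanded when the call began; what a row does not reach only later rows make up. A row lasts 1/8 s, in which the tool goes at most 62.5 mm and 10.7 degrees, less where a joint would pass 70% of its speed; a pose out of reach is approached as far as the arm can. A call with a gripper value outside its range is refused whole. OPENING is the finger opening in mm, from 0 to 87, set as the call begins (- or left out, the last holds). The fingers move at their own pace and stop on an object; FORCE is the grip in N (left out, the last holds). Time passes only in rows, so rows that repeat a pose let the fingers close. It gives the time, the measured TCP pose, the force, the opening and the grip force at its end, in the units of the state.
- ctrl.get_state(): the state, without advancing time (a new reading comes with each control period).
- ctrl.get_image(name): name is "side" or "top" or "wrist"; returns (picture, depth): 384x512x3 uint8, red, green, blue; 384x512 float32, m along the optical axis (not along the pixel's ray), 0 where there is no reading.
- ctrl.camera_params(name): a dict with "mtx" (3x3 intrinsics, pixels), "T" (4x4, takes a point from camera to world coordinates). Camera axes: x right, y down, z forward; pixel columns grow to the right and rows downward; lengths in m; the calibration is good to about 2 mm. A picture is of the moment at which its call begins: read the wrist's pose just before it. camera_params takes no time and is no camera call; for the wrist camera it gives the pose at the moment of the call.
- ctrl.close_job(): hands the job in; it is judged then, once.
The state is a dict: "time": time; "joint_positions": joint angles; "qd": joint speeds; "joint_torque": joint torques, N m; "position": TCP position; "tool_rot": TCP orientation; "ft_force": force on the tool from outside, world axes, zero at the start; "torque": the same for the moment, N m; "grip_width": opening from 0.0 (shut) to 1.0 (fully open); "grip_force": force on a finger pad.
Only numpy, scipy, OpenCV 4.12 (cv2) and the standard library are available. Lean on these libraries where they do the work, as an engineer would, in place of code of your own. Each camera call takes 0.05 s, during which the arm holds its last target. There are 200 camera calls.

### The job

Set up the paper-tape display: take the steel spindle out of its parking block and rest its foot gently on the black strip in the riser's slot. Slide it lightly along the slot until it drops into the socket hidden under its dust plug, seat it fully home without forcing it, then thread the yellow tape roll over it so that the roll lies flat on the riser. Leave the other desk things where they are.

Things in the scene. Friction and masses are not known exactly. Their poses are not given: they have to be found in the camera images.
- riser: Oak display riser, fixed: 92 mm (its x) by 320 mm (its y), 50 mm high; origin at the centre of its underside, z up. In its top a slot 17 mm wide and 124 mm long, centred, running along its y. The slot's floor is a black strip 7 mm below the riser's top; hidden in it is the one socket for a spindle. Strip and socket stand 25 N at most.
- slot_mid (a point): Middle of the slot, at the height of the riser's top; axes as the riser's. The socket, a 16 mm round hole, lies on the slot's middle line, up to 45 mm either way along y from here, at a different place every time (the strip was last clamped there). A flush black dust plug hides it; no sensor shows it.
- strip_level (a point): Point on the riser below slot_mid, at the rest height of the black strip's surface (43 mm above the underside). The strip is spring-backed: it yields straight down, about 1.5 N to start, then 2 N per mm, solid after 5 mm. Over the socket the plug sinks on a weak spring (under 1 N, less than the spindle's weight) and the strip's push is gone.
- home_level (a point): Point on the riser below slot_mid, at the height of a fully seated spindle's foot: 10 mm above the riser's underside, 33 mm below the strip's surface. The socket's bottom hangs from the strip and yields as it does: 2 N per mm, solid after 5 mm.
- spindle: Steel spindle, a plain round rod 14 mm in diameter and 115 mm long, about 0.15 kg; origin at the centre of its foot, z along it to its top. Its foot is 11 mm across and widens to 14 mm over the lowest 3 mm. At the start it stands upright in a hole of the block, with its foot 10 mm above the table.
- spindle_top (a point): Centre of the spindle's top end.
- block: Walnut-coloured parking block, fixed: 60 mm (x) by 110 mm (y), 36 mm high, with two 17 mm holes, 26 mm deep, 26 mm either side of its middle along y; origin at the centre of its underside. The spindle stands in the hole on its -y side, the other is empty.
- tape_roll: Yellow roll of paper tape, loose, lying flat: 49 mm outside, 30 mm hole, 15 mm high, 35 g; origin at the centre of its underside.
- coral_roll: Coral roll of paper tape, 48 mm across, 15 mm high, a bystander.
- green_roll: Green roll of paper tape, 48 mm across, 15 mm high, a bystander.
- ink_pad: Dark green closed ink-pad tin, 65 x 96 x 14 mm, a bystander.
- stapler_1: Pale green desk stapler, 36 x 135 x 49 mm, a bystander.
Not all that is in view belongs to the job. Several things look just like the tape_roll: the one meant starts farthest to the robot's right.

How it is judged:
By the outcome, as a careful person would: the job done as asked, in the order asked, and still so for the second after the job is handed in, with the robot touching nothing.
It also fails if it takes over 72 s, if anything falls off the work surface, if the arm or the gripper's body presses on something with over 40 N, if the wrist force passes 120 N, or if a joint passes its speed limit or range.

## Working session

There is one attempt and no reset: what is moved stays moved. The work goes in short steps, Python scripts to look and compute and a shell command to move; the robot and the scene stay as the last step left them, time stands still between calls to the robot, and variables do not carry over. Pictures are saved under pics/ and viewed, at most 10 in all, crops included, and the job is handed in when it is done.

```bash
mkdir -p pics; ls
python3 - <<'E'
from bench import ctrl
import cv2,numpy as np
s=ctrl.get_state();print({k:np.round(v,3).tolist() for k,v in s.items()})
for n in("top","side"):
    im,d=ctrl.get_image(n);cv2.imwrite(f"pics/{n}0.png",im[...,::-1]);np.save(f"pics/{n}0.npy",d)
    p=ctrl.camera_params(n);print(n,np.round(p["mtx"],1).tolist(),np.round(p["T"],3).tolist())
E
```

```text
pics
{'time': 0.0, 'joint_positions': [1.159, 0.322, -0.07, 1.452, 0.023, 1.371, -0.057], 'qd': [-0.001, 0.0, -0.0, 0.0, -0.001, 0.001, -0.0], 'joint_torque': [0.0, -49.129, -0.404, -31.253, -0.064, 0.044, 0.0], 'position': [0.268, -0.592, 0.235], 'tool_rot': [-3.069, -0.664, 0.001], 'ft_force': [-0.157, -0.381, 0.942], 'torque': [-0.019, 0.01, 0.002], 'grip_force': 0.0, 'grip_width': 0.997}
top [[408.1, 0.0, 256.4], [0.0, 408.1, 188.2], [0.0, 0.0, 1.0]] [[-0.012, -0.997, 0.077, 0.431], [-1.0, 0.013, 0.007, -0.07], [-0.008, -0.076, -0.997, 1.414], [0.0, 0.0, 0.0, 1.0]]
side [[413.3, 0.0, 257.2], [0.0, 413.3, 189.1], [0.0, 0.0, 1.0]] [[0.999, -0.021, 0.033, 0.491], [-0.038, -0.346, 0.938, -1.24], [-0.008, -0.938, -0.346, 0.556], [0.0, 0.0, 0.0, 1.0]]
```

View pics/top0.png

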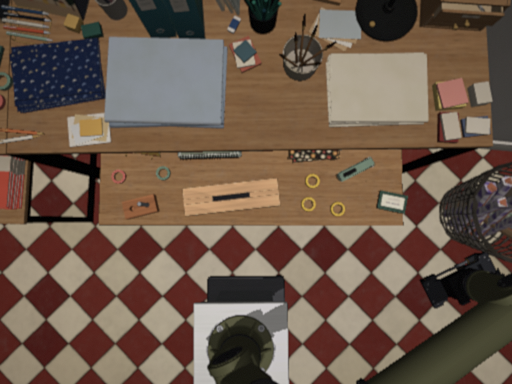

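View pics/side0.png

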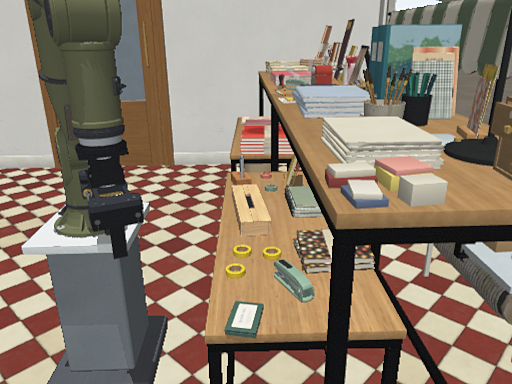

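The top view shows three yellow rolls at (313,181), (308,204) and (338,209); the last is farthest right, so it is the target. The riser is at (231,196) with its slot at (231,195), the block and spindle are at (141,206), and a raised desk lies behind row 150. Next I'll get world coordinates.

```bash
cat > h.py <<'E'
import cv2,numpy as np
from bench import ctrl
from scipy.spatial.transform import Rotation as R
def onplane(p,uv,z):
    uv=np.atleast_2d(uv).astype(float)
    d=np.c_[uv,np.ones(len(uv))]@np.linalg.inv(p["mtx"]).T@p["T"][:3,:3].T
    o=np.array(p["T"])[:3,3]
    return o+d*((z-o[2])/d[:,2])[:,None]
def state():
    s=ctrl.get_state();print({k:np.round(s[k],4).tolist() for k in("time","position","tool_rot","ft_force","grip_width","grip_force")});return s
def proj(p,X):
    X=np.atleast_2d(X);c=(X-p["T"][:3,3])@p["T"][:3,:3];q=c@p["mtx"].T;return q[:,:2]/q[:,2:]
def grab(n,name):
    p=ctrl.camera_params(n);im,d=ctrl.get_image(n);cv2.imwrite(f"pics/{name}.png",im[...,::-1]);np.save(f"pics/{name}.npy",d);return p,im,d
E
python3 - <<'E'
from h import *
im=cv2.imread("pics/top0.png");hsv=cv2.cvtColor(im,cv2.COLOR_BGR2HSV);d=np.load("pics/top0.npy");p=ctrl.camera_params("top")
m=cv2.inRange(hsv,(22,140,120),(35,255,255))
for c in cv2.findContours(m,0,2)[0]:
    (u,v),r=cv2.minEnclosingCircle(c)
    if 4<r<12 and 150<v<225: print("Y",u,v,r,onplane(p,(u,v),.015)[0].round(4))
def h(u,v): 
    a=np.linalg.inv(p["mtx"])@[u,v,1]*d[v,u]; return (p["T"][:3,:3]@a+p["T"][:3,3]).round(3)
for u,v in[(231,205),(231,196),(141,206),(135,208),(230,215),(170,100),(230,147),(300,157),(210,155),(355,168)]: print(u,v,h(u,v), hsv[v,u])
big=cv2.resize(im[140:230,90:420],None,fx=2.4,fy=2.4,interpolation=cv2.INTER_CUBIC)
cv2.imwrite("pics/c0.png",big)
E
```

```text
Y 337.239990234375 208.69000244140625 6.795233249664307 [ 0.4644 -0.3348  0.015 ]
Y 305.5 204.5 5.700977325439453 [ 0.4801 -0.2267  0.015 ]
Y 310.0 204.0 6.082862854003906 [ 0.4816 -0.2421  0.015 ]
Y 312.0 181.0 6.708303928375244 [ 0.5606 -0.2508  0.015 ]
231 205 [0.48  0.026 0.048] [ 14 109 185]
231 196 [0.511 0.027 0.039] [113  30  34]
141 206 [0.479 0.31  0.11 ] [ 11 130 102]
135 208 [0.475 0.352 0.035] [ 12 145 135]
230 215 [0.448 0.033 0.001] [ 14 127 131]
170 100 [0.74  0.158 0.386] [104  19 148]
230 147 [0.629 0.009 0.315] [ 14 122 119]
300 157 [ 0.641 -0.209  0.039] [19 67 72]
210 155 [0.654 0.099 0.026] [30 20 89]
355 168 [ 0.6   -0.393  0.043] [57 34 82]
```

View pics/c0.png

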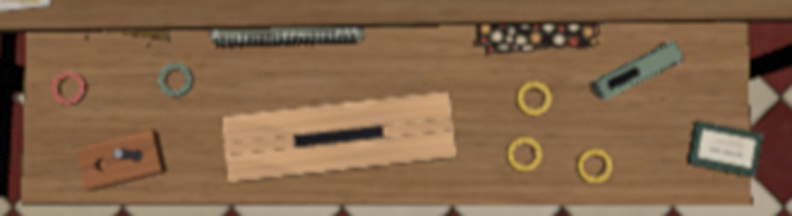

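The crop shows the riser tilted a few degrees (slot at crop (338,136)), the spindle in the block's right-hand hole at (120,153), and the target roll at (595,166). I'll move over the target roll for a closer wrist view.

```bash
python3 -m inch '[[33,43,5,0,0,-6],[66,86,10,0,0,-12],[98,128,15,0,0,-18],[130,170,15,0,0,-24],[163,215,15,0,0,-24.4],[190,257,15,0,0,-24.4],[190,257,15,0,0,-24.4],[190,257,15,0,0,-24.4]]' 87
python3 - <<'E'
from h import *
s=state();p,im,d=grab("wrist","w1")
print(np.round(p["T"],3).tolist(),np.round(p["mtx"],1).tolist())
m=cv2.inRange(cv2.cvtColor(im,cv2.COLOR_RGB2HSV),(22,140,100),(35,255,255))
for c in cv2.findContours(m,0,2)[0]:
    (u,v),r=cv2.minEnclosingCircle(c)
    if r>10: print(u,v,r,onplane(p,(u,v),.015)[0])
E
```

```text
time: 1.1
position: [0.4579, -0.3354, 0.2512]
tool_rot: [3.141, -0.0, -0.002]
ft_force: [-0.1, -0.8, 0.4]
grip_width: 1.004
grip_force: 0.0
{'time': 1.1, 'position': [0.4579, -0.3354, 0.2512], 'tool_rot': [3.1412, -0.0002, -0.0017], 'ft_force': [-0.1076, -0.7887, 0.4222], 'grip_width': 1.0038, 'grip_force': 0.0}
[[0.0, -0.961, -0.275, 0.534], [-1.0, -0.0, -0.0, -0.337], [0.0, 0.275, -0.961, 0.4], [0.0, 0.0, 0.0, 1.0]] [[332.8, 0.0, 257.1], [0.0, 332.8, 196.7], [0.0, 0.0, 1.0]]
258.6824951171875 160.6569366455078 20.590803146362305 [ 0.46717993 -0.33844276  0.015     ]
172.17808532714844 145.76712036132812 21.403039932250977 [ 0.48450477 -0.23863717  0.015     ]
181.83978271484375 72.29281616210938 24.013811111450195 [ 0.56413535 -0.25474196  0.015     ]
```

View pics/w1.png

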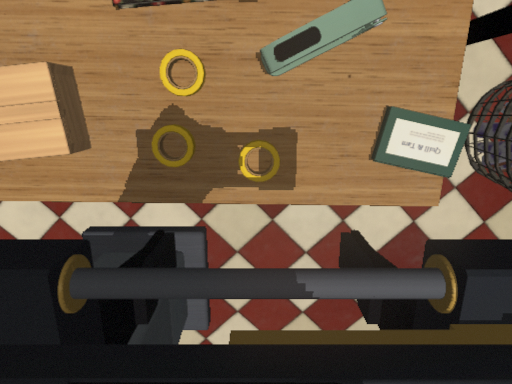

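The target roll is at pixel (259,161), world (0.467,-0.338). Next I'll view the riser slot and the spindle.

```bash
python3 -m inch '[[0,60,0,0,0,0],[0,120,0,0,0,0],[0,180,0,0,0,0],[0,240,0,0,0,0],[0,300,0,0,0,0],[0,360,0,0,0,0],[0,360,0,0,0,0],[0,360,0,0,0,0]]'
python3 - <<'E'
from h import *
s=state();p,im,d=grab("wrist","w2")
g=cv2.cvtColor(im,cv2.COLOR_RGB2GRAY)
m=((g<60)).astype(np.uint8)*255;m[230:]=0
for c in cv2.findContours(m,0,2)[0]:
    if cv2.contourArea(c)>300:
        b=cv2.boxPoints(cv2.minAreaRect(c));w=onplane(p,b,.043);print(cv2.minAreaRect(c),w[:,:2].round(4).tolist(),w[:,:2].mean(0))
E
```

```text
time: 2.15
position: [0.4586, 0.0231, 0.2516]
tool_rot: [3.141, -0.004, -0.0]
ft_force: [0.9, -0.5, 0.3]
grip_width: 1.0
grip_force: 0.0
{'time': 2.15, 'position': [0.4586, 0.0231, 0.2516], 'tool_rot': [3.1407, -0.0038, -0.0001], 'ft_force': [0.8629, -0.5444, 0.3308], 'grip_width': 1.0001, 'grip_force': 0.0}
((253.7094268798828, 125.85763549804688), (18.247447967529297, 120.5978012084961), 84.0938491821289) [[0.5129, 0.0893], [0.5252, -0.0362], [0.5067, -0.039], [0.4939, 0.0884]] [0.50967677 0.02560821]
((25.905174255371094, 137.61207580566406), (59.0879020690918, 19.827274322509766), 66.80140686035156) [[0.5221, 0.2846], [0.53, 0.264], [0.4731, 0.2499], [0.4646, 0.2713]] [0.49743444 0.26745012]
```

View pics/w2.png

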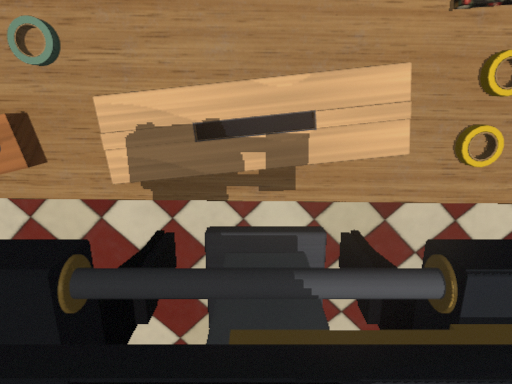

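```bash
python3 -m inch '[[0,60,0,0,0,0],[0,120,0,0,0,0],[0,180,0,0,0,0],[0,240,0,0,0,0],[0,290,0,0,0,0],[0,290,0,0,0,0],[0,290,0,0,0,0]]'
python3 - <<'E'
from h import *
s=state();p,im,d=grab("wrist","w3")
a=(np.dstack(np.meshgrid(np.arange(512),np.arange(384))).reshape(-1,2))
c=np.c_[a,np.ones(len(a))]@np.linalg.inv(p["mtx"]).T*d.reshape(-1,1)
W=c@p["T"][:3,:3].T+p["T"][:3,3]
k=(W[:,2]>.115)&(W[:,2]<.135)&(a[:,1]<230);print("top depth",k.sum(),W[k].mean(0),a[k].mean(0))
k=(W[:,2]>.06)&(W[:,2]<.11)&(a[:,1]<230);print("shaft",k.sum(),W[k].mean(0))
k=(W[:,2]>.03)&(W[:,2]<.042)&(a[:,1]<230);r=cv2.minAreaRect(a[k].astype(np.float32));print("block",onplane(p,cv2.boxPoints(r),.036)[:,:2].round(4).tolist(),onplane(p,[r[0]],.036))
E
```

```text
time: 3.08
position: [0.4598, 0.3127, 0.2509]
tool_rot: [3.14, -0.005, -0.001]
ft_force: [0.5, -1.2, 1.0]
grip_width: 0.996
grip_force: 0.0
{'time': 3.075, 'position': [0.4598, 0.3127, 0.2509], 'tool_rot': [3.1402, -0.0051, -0.0015], 'ft_force': [0.4942, -1.1725, 0.9738], 'grip_width': 0.9959, 'grip_force': 0.0}
top depth 233 [0.48856374 0.31083679 0.12475715] [257.70815451 159.99141631]
shaft 95 [0.49328312 0.31089853 0.08706841]
block [[0.5059, 0.397], [0.5625, 0.0554], [0.4769, 0.0223], [0.412, 0.387]] [[0.4915419  0.21175981 0.036     ]]
```

View pics/w3.png

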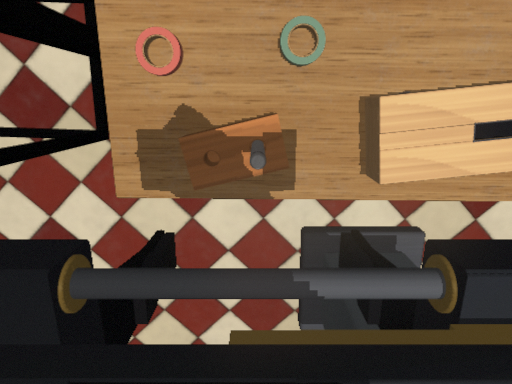

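The slot (black bar, pixels 194–316, row 126) is centred at about (0.510,0.026), with its y axis turned about +5.8°. The spindle top is at pixel (258,155), world (0.488,0.311). I'll move above it first.

```bash
python3 -m inch '[[14,-1,-40,0,0,3],[28,-2,-80,0,0,6],[28,-2,-95,0,0,6],[28,-2,-95,0,0,6],[28,-2,-95,0,0,6],[28,-2,-95,0,0,6]]' 50
python3 - <<'E'
from h import *
state()
# riser edges from w2
im=cv2.imread("pics/w2.png");hsv=cv2.cvtColor(im,cv2.COLOR_BGR2HSV)
p=ctrl.camera_params("wrist");T=np.array([[0,-.961,-.275,0],[-1,0,0,0],[0,.275,-.961,0],[0,0,0,1.]])
P={"mtx":p["mtx"],"T":T}
a=onplane({"mtx":p["mtx"],"T":np.array([[0,-.961,-.275,.5346],[-1,0,0,.0215],[0,.275,-.961,.4],[0,0,0,1.]])},[[95,97],[411,63],[410,153],[116,184]],.05)
print(a.round(4),a.mean(0))
E
```

```text
time: 3.88
position: [0.4869, 0.3136, 0.1583]
tool_rot: [-3.137, -0.164, -0.004]
ft_force: [-0.0, -0.7, -0.2]
grip_width: 0.582
grip_force: 0.0
{'time': 3.875, 'position': [0.4869, 0.3136, 0.1583], 'tool_rot': [-3.1366, -0.1645, -0.0041], 'ft_force': [-0.0047, -0.7461, -0.2173], 'grip_width': 0.5821, 'grip_force': 0.0}
[[ 0.539   0.1849  0.05  ]
 [ 0.5709 -0.1295  0.05  ]
 [ 0.4824 -0.1397  0.05  ]
 [ 0.4488  0.1743  0.05  ]] [0.51027761 0.02249628 0.05      ]
```

```bash
python3 -m inch '[[1,-2,-25,0,0,0],[1,-2,-50,0,0,0],[1,-2,-72,0,0,0],[1,-2,-72,0,0,0],[1,-2,-72,0,0,0]]' && python3 -m inch '[[0,0,0,0,0,0],[0,0,0,0,0,0],[0,0,0,0,0,0],[0,0,0,0,0,0],[0,0,0,0,0,0],[0,0,0,0,0,0]]' 8 25
```

```text
time: 4.5
position: [0.4879, 0.3116, 0.0855]
tool_rot: [-3.137, -0.165, -0.002]
ft_force: [0.1, 0.4, 1.0]
grip_width: 0.573
grip_force: 0.0
time: 5.25
position: [0.4875, 0.311, 0.0846]
tool_rot: [3.137, 0.164, 0.0]
ft_force: [0.2, -0.8, -0.6]
grip_width: 0.154
grip_force: 25.0
```

```bash
python3 -m inch '[[0,0,15,0,0,0],[0,0,35,0,0,0],[0,0,60,0,0,0],[0,0,75,0,0,0],[0,0,75,0,0,0]]' && python3 -m inch '[[2,-25,0,0,0,0],[5,-65,0,0,0,0],[9,-110,0,0,0,0],[12,-155,0,0,0,0],[15,-200,0,0,0,0],[17,-225,0,0,0,0],[18,-237,0,0,0,0],[18,-237,0,0,0,0],[18,-237,0,0,0,0],[18,-237,0,0,0,0]]'
python3 - <<'E'
from h import *
s=state();p,im,d=grab("wrist","w4");print(np.round(p["T"][:3,3],4), proj(p,np.array(s["position"])-[0,0,.0746]))
cv2.imwrite("pics/w4c.png",cv2.resize(im[90:270,160:360,::-1],None,fx=3,fy=3))
E
```

```text
time: 5.88
position: [0.4883, 0.3115, 0.1614]
tool_rot: [-3.137, -0.164, -0.004]
ft_force: [-0.8, 0.5, -1.9]
grip_width: 0.152
grip_force: 25.0
time: 7.12
position: [0.5053, 0.0755, 0.1596]
tool_rot: [-3.137, -0.168, 0.0]
ft_force: [-0.2, 1.1, -2.9]
grip_width: 0.158
grip_force: 25.0
{'time': 7.125, 'position': [0.5053, 0.0755, 0.1596], 'tool_rot': [-3.1367, -0.1681, 0.0002], 'ft_force': [-0.2364, 1.1499, -2.9269], 'grip_width': 0.1579, 'grip_force': 24.9958}
[0.5805 0.0822 0.3086] [[255.48197196 212.57582329]]
```

View pics/w4c.png

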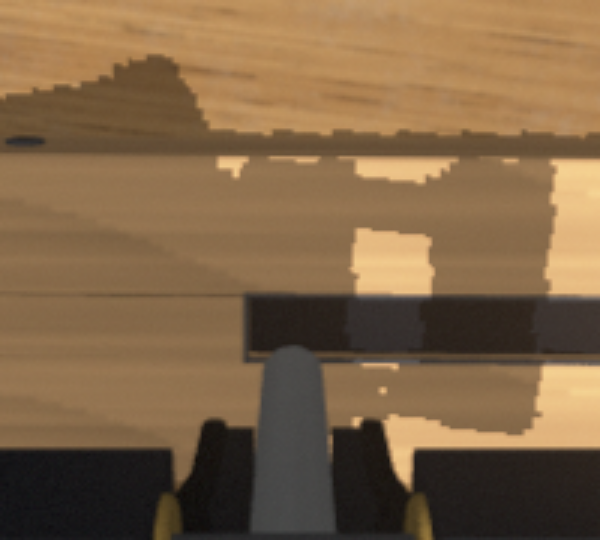

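Run:
```python
from h import *
s=ctrl.get_state();p=ctrl.camera_params("wrist");im=cv2.imread("pics/w4.png");g=cv2.cvtColor(im,cv2.COLOR_BGR2GRAY)
for c in (245,270,285,300,330): print(c,g[182:216,c].tolist())
a=onplane(p,[[242,188],[340,188],[340,210],[242,210]],.05)[:,:2]-np.array(s["position"])[:2]
t=np.radians(5.9);A=np.array([[np.cos(t),np.sin(t)],[-np.sin(t),np.cos(t)]]);print((a@A.T*1000).round(1))
```

```text
245 [119, 116, 114, 108, 107, 83, 61, 41, 31, 33, 31, 32, 31, 34, 32, 31, 30, 34, 33, 30, 32, 32, 31, 31, 32, 69, 85, 61, 62, 106, 118, 121, 120, 118]
270 [118, 118, 118, 116, 115, 103, 70, 44, 38, 35, 36, 33, 35, 34, 36, 37, 36, 33, 35, 33, 36, 32, 33, 34, 32, 64, 81, 59, 54, 103, 116, 119, 118, 117]
285 [202, 203, 201, 196, 196, 172, 113, 75, 55, 51, 49, 52, 49, 52, 50, 50, 50, 47, 48, 46, 48, 49, 49, 47, 46, 53, 79, 73, 84, 180, 142, 116, 117, 116]
300 [201, 202, 200, 197, 195, 197, 130, 75, 54, 39, 38, 36, 40, 36, 37, 46, 50, 50, 50, 45, 44, 45, 46, 45, 37, 51, 75, 69, 55, 88, 110, 114, 115, 114]
330 [116, 116, 117, 115, 112, 114, 83, 59, 44, 41, 40, 38, 40, 39, 41, 40, 37, 38, 40, 40, 40, 41, 41, 39, 38, 44, 81, 75, 60, 81, 116, 122, 125, 117]
[[  8.9  11. ]
 [  9.3 -67.6]
 [ -9.3 -68.9]
 [ -9.6  11.2]]
```

The foot lies on the slot's midline (off by about 0.3 mm), with the slot end 11 mm to its left. I'll lower it gently.

```bash
python3 -m inch '[[0,0,-15,0,0,0],[0,0,-30,0,0,0],[0,0,-36,0,0,0],[0,0,-38,0,0,0],[0,0,-38,0,0,0],[0,0,-38,0,0,0]]'; for i in 1 2 3 4; do :; done; python3 -m inch '[[0,0,-1,0,0,0],[0,0,-2,0,0,0],[0,0,-2,0,0,0]]';python3 -m inch '[[0,0,-1,0,0,0],[0,0,-1,0,0,0]]';python3 -m inch '[[0,0,-1,0,0,0],[0,0,-1,0,0,0]]'
```

```text
time: 7.92
position: [0.5058, 0.0741, 0.122]
tool_rot: [3.137, 0.164, 0.001]
ft_force: [-1.1, 0.5, -2.2]
grip_width: 0.151
grip_force: 25.0
time: 8.3
position: [0.5054, 0.074, 0.1195]
tool_rot: [3.137, 0.164, -0.0]
ft_force: [-0.4, -0.1, -1.6]
grip_width: 0.153
grip_force: 25.0
time: 8.55
position: [0.5054, 0.074, 0.1185]
tool_rot: [3.137, 0.164, -0.0]
ft_force: [-0.3, 0.4, -1.6]
grip_width: 0.154
grip_force: 25.0
time: 8.8
position: [0.5056, 0.074, 0.1176]
tool_rot: [3.137, 0.164, 0.0]
ft_force: [0.3, -0.1, -1.2]
grip_width: 0.152
grip_force: 25.0
```

```bash
for i in 1; do python3 -m inch '[[0,0,-1,0,0,0],[0,0,-1,0,0,0]]'|grep -E "pos|ft";python3 -m inch '[[0,0,-0.7,0,0,0],[0,0,-0.7,0,0,0]]'|grep -E "pos|ft"; done
```

```text
position: [0.5056, 0.0741, 0.1168]
ft_force: [0.1, -0.7, 1.3]
position: [0.5057, 0.074, 0.1161]
ft_force: [-0.3, -0.5, 2.5]
```

```bash
cat > chk.py <<'E'
# stop the chain when the strip's push is gone or side/vertical load is high
import sys,numpy as np
from bench import ctrl
s=ctrl.get_state();f=np.array(s["ft_force"]);p=np.array(s["position"])
print(round(s["time"],2),p.round(4),f.round(1),flush=True)
sys.exit(not(0.8<f[2]<6 and np.hypot(*f[:2])<6))
E
M="python3 -m inch"; C="python3 chk.py"
$M '[[0.1,-1,0,0,0,0],[0.2,-2,0,0,0,0]]'>/dev/null && $C && $M '[[0.1,-1,0,0,0,0],[0.2,-2,0,0,0,0]]'>/dev/null && $C && $M '[[0.1,-1,0,0,0,0],[0.2,-2,0,0,0,0]]'>/dev/null && $C && $M '[[0.1,-1,0,0,0,0],[0.2,-2,0,0,0,0]]'>/dev/null && $C && $M '[[0.1,-1,0,0,0,0],[0.2,-2,0,0,0,0]]'>/dev/null && $C
```

```text
9.55 [0.5058 0.073  0.1161] [-0.8  2.4  3.2]
9.8 [0.5061 0.0703 0.1161] [0.8 1.7 3. ]
10.05 [0.5062 0.0681 0.116 ] [0.6 2.7 3.1]
10.3 [0.5063 0.066  0.1159] [0.1 2.  2.5]
10.55 [0.5065 0.064  0.1159] [0.  2.6 2.6]
```

```bash
M="python3 -m inch"; C="python3 chk.py"; exec 3>&1
$M '[[0.1,-1,0,0,0,0],[0.2,-2,0,0,0,0]]'>/dev/null && $C && $M '[[0.1,-1,0,0,0,0],[0.2,-2,0,0,0,0]]'>/dev/null && $C && $M '[[0.1,-1,0,0,0,0],[0.2,-2,0,0,0,0]]'>/dev/null && $C && $M '[[0.1,-1,0,0,0,0],[0.2,-2,0,0,0,0]]'>/dev/null && $C && $M '[[0.1,-1,0,0,0,0],[0.2,-2,0,0,0,0]]'>/dev/null && $C && $M '[[0.1,-1,0,0,0,0],[0.2,-2,0,0,0,0]]'>/dev/null && $C && $M '[[0.1,-1,0,0,0,0],[0.2,-2,0,0,0,0]]'>/dev/null && $C && $M '[[0.1,-1,0,0,0,0],[0.2,-2,0,0,0,0]]'>/dev/null && $C && $M '[[0.1,-1,0,0,0,0],[0.2,-2,0,0,0,0]]'>/dev/null && $C && $M '[[0.1,-1,0,0,0,0],[0.2,-2,0,0,0,0]]'>/dev/null && $C
```

```text
10.8 [0.5066 0.0619 0.1159] [-0.1  2.3  2.9]
11.05 [0.5069 0.0599 0.1159] [0.3 2.6 3.2]
11.3 [0.507  0.0579 0.1159] [-1.8  2.9  4.2]
11.55 [0.5073 0.056  0.1159] [-0.6  3.3  3.5]
11.8 [0.5075 0.054  0.1159] [-0.2  2.5  3.1]
12.05 [0.5077 0.0519 0.1159] [0.2 2.3 3.4]
12.3 [0.5079 0.05   0.1159] [-0.   3.1  3. ]
12.55 [0.5081 0.0479 0.1159] [0.  3.2 3.5]
12.8 [0.5083 0.0459 0.1159] [0.2 2.9 2.9]
13.05 [0.5085 0.044  0.1159] [0.2 3.2 2.7]
```

```bash
M="python3 -m inch"; C="python3 chk.py"
$M '[[0.1,-1,0,0,0,0],[0.2,-2,0,0,0,0]]'>/dev/null && $C && $M '[[0.1,-1,0,0,0,0],[0.2,-2,0,0,0,0]]'>/dev/null && $C && $M '[[0.1,-1,0,0,0,0],[0.2,-2,0,0,0,0]]'>/dev/null && $C && $M '[[0.1,-1,0,0,0,0],[0.2,-2,0,0,0,0]]'>/dev/null && $C && $M '[[0.1,-1,0,0,0,0],[0.2,-2,0,0,0,0]]'>/dev/null && $C && $M '[[0.1,-1,0,0,0,0],[0.2,-2,0,0,0,0]]'>/dev/null && $C && $M '[[0.1,-1,0,0,0,0],[0.2,-2,0,0,0,0]]'>/dev/null && $C && $M '[[0.1,-1,0,0,0,0],[0.2,-2,0,0,0,0]]'>/dev/null && $C && $M '[[0.1,-1,0,0,0,0],[0.2,-2,0,0,0,0]]'>/dev/null && $C && $M '[[0.1,-1,0,0,0,0],[0.2,-2,0,0,0,0]]'>/dev/null && $C && $M '[[0.1,-1,0,0,0,0],[0.2,-2,0,0,0,0]]'>/dev/null && $C && $M '[[0.1,-1,0,0,0,0],[0.2,-2,0,0,0,0]]'>/dev/null && $C && $M '[[0.1,-1,0,0,0,0],[0.2,-2,0,0,0,0]]'>/dev/null && $C
```

```text
13.3 [0.5087 0.042  0.1159] [-0.7  2.3  2.6]
13.55 [0.5089 0.0399 0.1159] [-0.1  3.   3.3]
13.8 [0.5091 0.0379 0.1159] [-0.   2.8  2.3]
14.05 [0.5093 0.036  0.1159] [-0.8  2.8  2.6]
14.3 [0.5095 0.0339 0.1159] [0.8 2.5 2.3]
14.55 [0.5097 0.032  0.1159] [-1.   2.   3.2]
14.8 [0.5099 0.03   0.1159] [-0.4  1.9  2.7]
15.05 [0.51   0.0279 0.1158] [-0.9  3.4  2.6]
15.3 [0.5096 0.0247 0.1152] [ 0.7  1.  -2.6]
```

```bash
M="python3 -m inch"; C="python3 chk.py"
$M '[[0.1,-1,0,0,0,0],[0.1,-1,0,0,0,0]]'>/dev/null; $C; $M '[[0,0,-1,0,0,0],[0,0,-1,0,0,0]]'>/dev/null; $C; $M '[[0,0,-1,0,0,0],[0,0,-1,0,0,0]]'>/dev/null; $C
```

```text
15.55 [0.5101 0.0244 0.1156] [ 0.1  0.3 -1.5]
15.8 [0.5103 0.0249 0.1148] [-0.2 -0.  -1. ]
16.05 [0.5104 0.025  0.1138] [ 1.2 -0.4 -1.1]
```

The foot is in the socket. I'll lower it stepwise, watching the forces.

```bash
cat > chk2.py <<'E'
import sys,numpy as np
from bench import ctrl
s=ctrl.get_state();f=np.array(s["ft_force"]);p=np.array(s["position"])
print(round(s["time"],2),p.round(4),f.round(1),np.round(s["torque"],2),"foot",round(p[2]-.0746,4),flush=True)
sys.exit(not(f[2]<2.5 and np.hypot(*f[:2])<6))
E
M="python3 -m inch"; C="python3 chk2.py"
$M '[[0,0,-1,0,0,0],[0,0,-2,0,0,0],[0,0,-2,0,0,0]]'>/dev/null; $C && $M '[[0,0,-1,0,0,0],[0,0,-2,0,0,0],[0,0,-2,0,0,0]]'>/dev/null && $C && $M '[[0,0,-1,0,0,0],[0,0,-2,0,0,0],[0,0,-2,0,0,0]]'>/dev/null && $C && $M '[[0,0,-2,0,0,0],[0,0,-4,0,0,0],[0,0,-4,0,0,0]]'>/dev/null && $C && $M '[[0,0,-2,0,0,0],[0,0,-4,0,0,0],[0,0,-4,0,0,0]]'>/dev/null && $C
```

```text
16.43 [0.5104 0.025  0.1118] [-0.5  0.2 -1. ] [ 0.02  0.07 -0.01] foot 0.0372
16.8 [0.5103 0.0251 0.1098] [-0.5  0.6 -1.6] [ 0.02 -0.01  0.01] foot 0.0352
17.18 [0.5103 0.025  0.1078] [-0.1  0.4 -1.4] [ 0.   -0.01  0.01] foot 0.0332
17.55 [0.5103 0.025  0.1037] [-1.3 -0.4 -0.7] [-0.02  0.02 -0.  ] foot 0.0291
17.93 [0.5103 0.025  0.0997] [ 0.5  0.6 -0.5] [-0.01  0.02 -0.02] foot 0.0251
```

```bash
M="python3 -m inch"; C="python3 chk2.py"
$M '[[0,0,-2,0,0,0],[0,0,-4,0,0,0],[0,0,-4,0,0,0]]'>/dev/null; $C && $M '[[0,0,-2,0,0,0],[0,0,-4,0,0,0],[0,0,-4,0,0,0]]'>/dev/null && $C && $M '[[0,0,-2,0,0,0],[0,0,-4,0,0,0],[0,0,-4,0,0,0]]'>/dev/null && $C && $M '[[0,0,-1,0,0,0],[0,0,-2,0,0,0],[0,0,-2,0,0,0]]'>/dev/null && $C && $M '[[0,0,-1,0,0,0],[0,0,-1,0,0,0]]'>/dev/null && $C && $M '[[0,0,-1,0,0,0],[0,0,-1,0,0,0]]'>/dev/null && $C
```

```text
18.3 [0.5103 0.025  0.0957] [-0.1 -0.3 -1.3] [ 0.03  0.02 -0.02] foot 0.0211
18.68 [0.5103 0.025  0.0917] [-0.4 -0.4 -0.7] [0.02 0.06 0.03] foot 0.0171
19.05 [0.5103 0.025  0.0877] [ 0.4  0.1 -0.9] [ 0.01  0.03 -0.01] foot 0.0131
19.43 [0.5103 0.025  0.0858] [ 0.4 -1.6 -0.5] [-0.05  0.08 -0.03] foot 0.0112
19.68 [0.5103 0.025  0.0848] [ 0.2  0.  -0.5] [ 0.02  0.08 -0.01] foot 0.0102
19.93 [0.5104 0.025  0.084 ] [-0.1  0.7  1. ] [ 0.02  0.23 -0.01] foot 0.0094
```

Bottom contact reached at the home level. I'll release and lift clear.

```bash
M="python3 -m inch"; $M '[[0,0,0,0,0,0],[0,0,0,0,0,0],[0,0,0,0,0,0],[0,0,0,0,0,0]]' 50; $M '[[0,0,20,0,0,0],[0,0,50,0,0,0],[0,0,90,0,0,0],[0,0,130,0,0,0],[0,0,145,0,0,0],[0,0,145,0,0,0],[0,0,145,0,0,0]]'
python3 - <<'E'
from h import *
p,im,d=grab("wrist","w5")
a=np.dstack(np.meshgrid(np.arange(512),np.arange(384))).reshape(-1,2)
W=(np.c_[a,np.ones(len(a))]@np.linalg.inv(p["mtx"]).T*d.reshape(-1,1))@p["T"][:3,:3].T+p["T"][:3,3]
for lo,hi in((.121,.13),(.085,.12),(.055,.085),(.046,.053)):
    k=(W[:,2]>lo)&(W[:,2]<hi)&(abs(W[:,1]-.025)<.03)&(abs(W[:,0]-.51)<.05)&(a[:,1]<235);print(k.sum(),W[k].mean(0).round(4),W[k].max(0).round(4))
cv2.imwrite("pics/w5c.png",cv2.resize(im[60:260,130:390,::-1],None,fx=2.5,fy=2.5))
E
```

```text
time: 20.42
position: [0.5104, 0.025, 0.0839]
tool_rot: [3.137, 0.164, 0.0]
ft_force: [0.4, -0.1, 0.1]
grip_width: 0.511
grip_force: 0.0
time: 21.3
position: [0.5094, 0.0248, 0.2272]
tool_rot: [-3.137, -0.164, 0.004]
ft_force: [-1.2, -0.6, 0.1]
grip_width: 0.573
grip_force: 0.0
242 [0.5115 0.0238 0.125 ] [0.5176 0.0305 0.1277]
160 [0.5162 0.0241 0.1038] [0.5178 0.0306 0.1199]
98 [0.5162 0.0241 0.0706] [0.518  0.0306 0.085 ]
4178 [0.5145 0.0252 0.0508] [0.5596 0.055  0.053 ]
```

View pics/w5c.png

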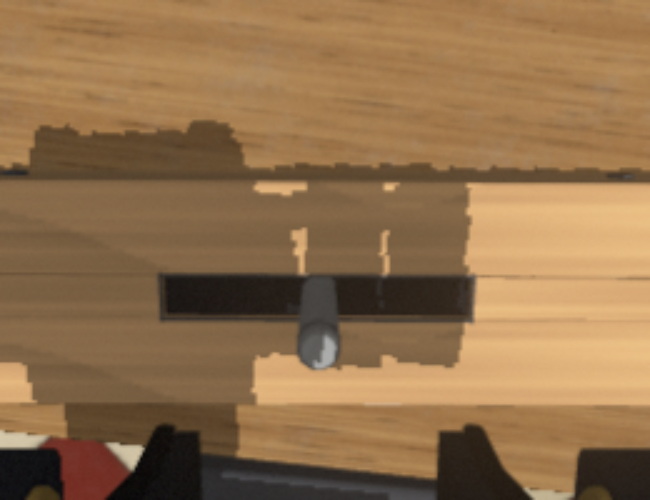

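The spindle stands upright with its top at z=0.125, so it is fully home at (0.5105,0.024). Now the yellow roll.

```bash
M="python3 -m inch"; $M '[[-5,-40,0,0,0,0],[-10,-90,0,0,0,0],[-17,-145,0,0,0,0],[-24,-200,0,0,0,0],[-31,-255,0,0,0,0],[-38,-310,0,0,0,0],[-42,-350,0,0,0,0],[-42,-363,0,0,0,0],[-42,-363,0,0,0,0],[-42,-363,0,0,0,0]]' 75
python3 - <<'E'
from h import *
s=state();p,im,d=grab("wrist","w6")
m=cv2.inRange(cv2.cvtColor(im,cv2.COLOR_RGB2HSV),(20,120,60),(35,255,255));m[235:]=0
for c in cv2.findContours(m,0,2)[0]:
    if cv2.contourArea(c)>300:
        (u,v),a,_=cv2.fitEllipse(cv2.convexHull(c)); print(u,v,a,onplane(p,(u,v),.014)[0].round(4))
E
```

```text
time: 22.6
position: [0.4692, -0.3356, 0.2286]
tool_rot: [-3.136, -0.169, 0.0]
ft_force: [-0.3, -0.2, 0.4]
grip_width: 0.862
grip_force: 0.0
{'time': 22.6, 'position': [0.4692, -0.3356, 0.2286], 'tool_rot': [-3.1358, -0.169, 0.0003], 'ft_force': [-0.3243, -0.1865, 0.3662], 'grip_width': 0.8622, 'grip_force': 0.0}
258.6235046386719 174.0894775390625 (43.6110725402832, 44.14761734008789) [ 0.4674 -0.3384  0.014 ]
170.02427673339844 148.6084747314453 (45.251224517822266, 47.034664154052734) [ 0.4852 -0.2391  0.014 ]
187.73077392578125 73.47135162353516 (47.50852584838867, 51.417396545410156) [ 0.5644 -0.2544  0.014 ]
```

```bash
M="python3 -m inch"; $M '[[-1,-2,-40,0,0,0],[-2,-2,-90,0,0,0],[-2,-2,-140,0,0,0],[-2,-2,-175,0,0,0],[-2,-2,-195,0,0,0],[-2,-2,-205,0,0,0],[-2,-2,-208,0,0,0],[-2,-2,-208,0,0,0]]' && $M '[[0,0,0,0,0,0],[0,0,0,0,0,0],[0,0,0,0,0,0],[0,0,0,0,0,0],[0,0,0,0,0,0],[0,0,0,0,0,0]]' 40 12
```

```text
time: 23.65
position: [0.4671, -0.3405, 0.022]
tool_rot: [3.136, 0.164, 0.002]
ft_force: [-0.0, -0.8, -0.0]
grip_width: 0.861
grip_force: 0.0
time: 24.4
position: [0.4664, -0.34, 0.0211]
tool_rot: [3.137, 0.164, -0.0]
ft_force: [-0.3, 0.8, 2.0]
grip_width: 0.546
grip_force: 12.0
```

```bash
M="python3 -m inch"; $M '[[0,0,15,0,0,0],[0,0,40,0,0,0],[0,0,80,0,0,0],[0,0,120,0,0,0],[0,0,150,0,0,0],[0,0,160,0,0,0],[0,0,160,0,0,0]]' && $M '[[5,30,0,0,0,0],[10,75,0,0,0,0],[15,120,0,0,0,0],[21,170,0,0,0,0],[27,220,0,0,0,0],[33,270,0,0,0,0],[39,320,0,0,0,0],[43,350,0,0,0,0],[44,364,0,0,0,0],[44,364,0,0,0,0],[44,364,0,0,0,0],[44,364,0,0,0,0]]'
python3 - <<'E'
from h import *
s=state();p,im,d=grab("wrist","w7")
print(proj(p,[[.5105,.024,.125],[.5105,.024,.05]]))
cv2.imwrite("pics/w7c.png",cv2.resize(im[90:270,160:360,::-1],None,fx=3,fy=3))
E
```

```text
time: 25.28
position: [0.4665, -0.3401, 0.1812]
tool_rot: [3.136, 0.164, 0.001]
ft_force: [-0.0, 0.3, -0.9]
grip_width: 0.548
grip_force: 12.0
time: 26.78
position: [0.5103, 0.0223, 0.1807]
tool_rot: [3.137, 0.16, -0.001]
ft_force: [-0.4, 0.6, -1.0]
grip_width: 0.544
grip_force: 12.0
{'time': 26.775, 'position': [0.5103, 0.0223, 0.1807], 'tool_rot': [3.1371, 0.1603, -0.0007], 'ft_force': [-0.4445, 0.6221, -1.0173], 'grip_width': 0.5444, 'grip_force': 11.9999}
[[252.71654567 221.31215518]
 [253.8143249  191.50828051]]
```

View pics/w7c.png

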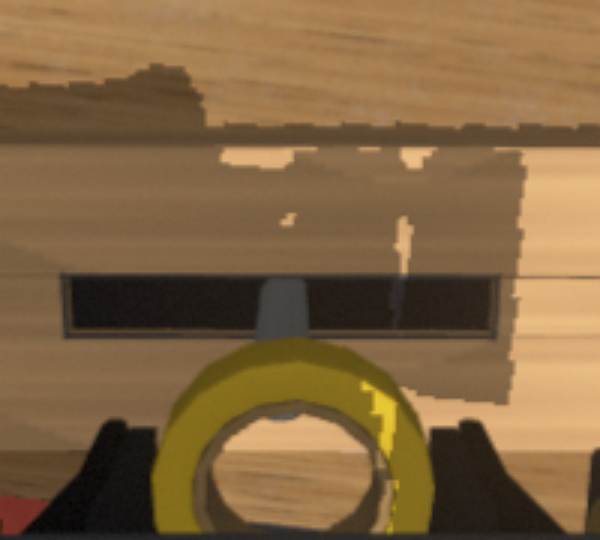

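The roll is held level, and the spindle sits a little left of its centre (column 254 against 258). I'll shift 2 mm and thread it on.

```bash
M="python3 -m inch"; C="python3 chk2.py"; $M '[[0,2,-10,0,0,0],[0,2,-25,0,0,0],[0,2,-40,0,0,0],[0,2,-45,0,0,0],[0,2,-45,0,0,0]]'>/dev/null && $C && $M '[[0,0,-15,0,0,0],[0,0,-35,0,0,0],[0,0,-50,0,0,0],[0,0,-57,0,0,0],[0,0,-57,0,0,0],[0,0,-57,0,0,0]]' && $C && $M '[[0,0,-1.5,0,0,0],[0,0,-3,0,0,0],[0,0,-3,0,0,0]]' && $C
```

```text
27.45 [0.51   0.0261 0.1353] [ 0.6 -0.8 -0.4] [-0.01 -0.01 -0.03] foot 0.0607
time: 28.2
position: [0.5109, 0.0261, 0.0794]
tool_rot: [3.137, 0.164, 0.002]
ft_force: [0.5, 0.6, -0.6]
grip_width: 0.543
grip_force: 12.0
28.2 [0.5109 0.0261 0.0794] [ 0.5  0.6 -0.6] [ 0.07  0.05 -0.03] foot 0.0048
time: 28.58
position: [0.5103, 0.026, 0.0759]
tool_rot: [3.137, 0.164, -0.0]
ft_force: [-0.4, 0.1, -0.8]
grip_width: 0.551
grip_force: 12.0
28.57 [0.5103 0.026  0.0759] [-0.4  0.1 -0.8] [ 0.04  0.07 -0.02] foot 0.0013
```

```bash
M="python3 -m inch"; $M '[[0,0,-1.5,0,0,0],[0,0,-3,0,0,0],[0,0,-3,0,0,0]]' && $M '[[0,0,0,0,0,0],[0,0,0,0,0,0],[0,0,0,0,0,0],[0,0,0,0,0,0]]' 75 && $M '[[0,0,10,0,0,0],[0,0,35,0,0,0],[0,0,80,0,0,0],[0,0,120,0,0,0],[0,0,150,0,0,0],[0,0,150,0,0,0],[0,0,150,0,0,0]]'
python3 - <<'E'
from h import *
p,im,d=grab("wrist","w8")
a=np.dstack(np.meshgrid(np.arange(512),np.arange(384))).reshape(-1,2)
W=(np.c_[a,np.ones(len(a))]@np.linalg.inv(p["mtx"]).T*d.reshape(-1,1))@p["T"][:3,:3].T+p["T"][:3,3]
y=cv2.inRange(cv2.cvtColor(im,cv2.COLOR_RGB2HSV),(20,120,60),(35,255,255)).ravel()>0
near=(abs(W[:,1]-.025)<.04)&(abs(W[:,0]-.51)<.05)&(a[:,1]<245)
k=near&y;print("roll",k.sum(),np.percentile(W[k],[5,50,95],axis=0).round(4).tolist())
k=near&(W[:,2]>.115)&(W[:,2]<.14);print("top",k.sum(),W[k].mean(0).round(4))
cv2.imwrite("pics/w8c.png",cv2.resize(im[60:260,130:390,::-1],None,fx=2.5,fy=2.5))
E
```

```text
time: 28.95
position: [0.5102, 0.026, 0.0727]
tool_rot: [3.137, 0.164, -0.001]
ft_force: [-0.5, 0.5, 0.5]
grip_width: 0.549
grip_force: 12.0
time: 29.45
position: [0.5104, 0.026, 0.0729]
tool_rot: [3.137, 0.164, 0.0]
ft_force: [0.2, -0.3, 1.2]
grip_width: 0.84
grip_force: 0.0
time: 30.32
position: [0.5099, 0.0259, 0.2225]
tool_rot: [3.137, 0.164, -0.001]
ft_force: [-0.3, -0.4, -0.6]
grip_width: 0.865
grip_force: 0.0
roll 986 [[0.4934, 0.0036, 0.0586], [0.5187, 0.0281, 0.0656], [0.5337, 0.0464, 0.0669]]
top 287 [0.5121 0.0238 0.1242]
```

View pics/w8c.png

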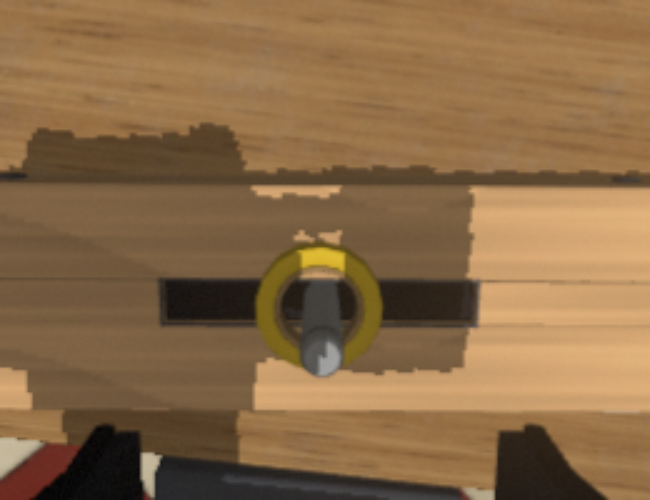

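The roll lies flat around the spindle (crop (320,306), top at z≈0.065), the spindle is still home (top z≈0.125), and the gripper is clear.

```bash
python3 -c "
from bench import ctrl
print(ctrl.close_job())"
```

```text
the job is handed in; nothing more can be done
None
```

I've handed in the job: the spindle is seated fully home in the hidden socket, and the yellow roll lies flat on the riser around it, after about 30 s of the 72 s allowed. The other desk things were not touched, and no verdict came back.

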